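# Jog the inspection turntable with its tall stick

## Task

Two jog boxes stand on the green mat of the inspection bench. Take the tall stick with the ball knob and tilt it sideways towards the big steel ring on its turntable, most of the way to its stop, hold it there for two seconds, and then let it come back to centre and let go. Never tilt it over the other way, and leave the short stick with the mushroom cap alone.

Things in the scene. Friction and masses are not known exactly. Their poses are not given: they have to be found in the camera images.
- tall_knob (a point): Centre of the black 36 mm ball knob on the tall stick (10 mm stem), 183 mm above the bench at centre. Axes turn with the stick: z up the stem, the pivot 125 mm below at -z (just over the fixed grey box, 100x110x50 mm); x the level hinge axis, roughly away from the robot (box turned up to 20 degrees); y the tilting direction, along the slot in the box's top, roughly to the robot's left.
- tall_stick (a joint): Tilt of the tall stick, rad: 0 at centre, positive leaning to its y (the robot's left), negative to the robot's right; stops at +-0.5. It swings in that one plane only. A spring (1.4 N m per rad, about 5 N at the knob near the stop) returns it to centre when let go.
- short_stick (a joint): Tilt of the short stick (black mushroom cap 38 mm wide, its top 120 mm above the bench) on a like box, 140 to 270 mm nearer to or farther from the robot than the tall one; same spring, signs and stops. Leave it at centre.
- ring (a point): Centre of the big steel ring (250 mm outside, 180 mm inside diameter) at its top face, 69 mm above the bench, on a fixed round grey turntable. It lies on the robot's left (y positive) or right (y negative), beyond the mat; an open calliper case lies on the other side.
Things that resemble listed ones, but are neither listed nor needed, are in the scene too. Leave any brown look-alike of the part that bears short_stick alone.

How it is judged:
On the way:
1. the tall stick is tilted towards the ring by more than 0.28 rad (of 0.5) and held there for 1.2 s (((world y of ring above 0 m and value of joint tall_stick above 0.28 rad) or (world y of ring below 0 m and value of joint tall_stick below -0.28 rad))), for 1.2 s.
At the end, for the whole second after the job is handed in: Both sticks stand at centre, within 0.08 rad, and the tall one is at rest (under 0.1 rad/s) (value of joint tall_stick between -0.08 and 0.08 rad and velocity of joint tall_stick between -0.1 and 0.1 rad/s and value of joint short_stick between -0.08 and 0.08 rad); the robot touches nothing.
It fails at once if the tall stick is tilted more than 0.2 rad away from the ring ((world y of ring above 0 m and value of joint tall_stick below -0.2 rad) or (world y of ring below 0 m and value of joint tall_stick above 0.2 rad)).
It fails at once if the short stick is tilted more than 0.2 rad either way (value of joint short_stick above 0.2 rad or value of joint short_stick below -0.2 rad).
It also fails if it takes over 40 s, if anything falls off the work surface, if the arm or the gripper's body presses on something with over 40 N, if the wrist force passes 120 N, or if a joint passes its speed limit or range.

## Robot

A 7-joint arm with a two-finger parallel gripper is mounted at the origin on the work surface. World frame = base frame: x ahead of the robot, y to its left, z up, the work surface at z = 0. Lengths are in m, angles in rad, forces in N, time in s.
With the tool pointing down it reaches from about 0.35 to 0.9 m from the base axis. Payload 19.9 kg.
Tool frame: the origin (TCP) lies between the finger pads; the fingertips stand 19 mm ahead of it and the grasp point (between the pads) is the TCP; z points along the fingers, y is the direction in which the jaws open and shut (so a half turn about z gives the same grasp; the last joint's range is limited). The gripper opens to 94 mm and grips with 3 to 60 N. Pads are 16 mm wide; open, the fingers measure 119 mm over their backs; the gripper's body (75 mm by 177 mm) begins 78 mm behind the grasp point.
Start: joints at [1.069, 0.417, -0.01, 1.614, 0.005, 1.111, -0.053], TCP at [0.277, -0.56, 0.224] pointing down, gripper open.
Joint ranges: [-2.81, 2.81], [-0.39, 2.02], [-1.27, 1.25], [0.06, 2.57], [-1.19, 4.33], [0.19, 2], [-2.82, 2.82]. Speed limits (rad/s): [1.89, 1.89, 2.39, 2.39, 3.01, 3.01, 3.01].

## Interface

Orientations are given as a 3x3 rotation matrix whose columns are the frame's x, y, z axes.
In Python, from rig import robot gives the robot as it stands. Calls block until the motion is done:
- robot.move_ptp(position, orientation): joint-space move of the TCP to a pose.
- robot.move_linear(position, velocity=0.15, frame=None, threshold=None): straight line of the TCP; frame=None keeps the orientation; velocity is the mean speed in m/s. With threshold (N) it stops when the force on the tool has changed by that much, and returns True; else False.
- robot.goto_joints(angles): joint-space move.
- robot.gripper_to(opening): finger opening in m; the grip force is fixed at half the most; returns when the fingers have stopped.
- robot.pause(seconds).
- robot.ik(position, orientation): joint angles nearest the present ones, or None.
- robot.get_state(): the state.
- robot.grab_frame(name): name is "scene" or "side" or "wrist"; returns the picture (480x640x3 uint8, red, green, blue); there is no depth.
- robot.camera_info(name): a dict with "fx", "fy", "cx", "cy" (pixels), "rvec" (rotation vector, rad) and "tvec" (3), from world to camera coordinates, as OpenCV has them. Camera axes: x right, y down, z forward; pixel columns grow to the right and rows downward; lengths in m; the calibration is good to about 2 mm. A picture is of the moment at which its call begins: read the wrist's pose just before it. camera_info takes no time and is no camera call; for the wrist camera it gives the pose at the moment of the call.
A pose or a line that the arm cannot do raises robot.PlanningError and nothing moves.
- robot.sign_off(): hands the job in, once; it reports no verdict.
The state is a dict: "time": time; "qpos": joint angles; "joint_vel": joint speeds; "effort": joint torques, N m; "ee_pos": TCP position; "tool_rot": TCP orientation; "force": force on the tool from outside, world axes, zero at the start; "moment": the same for the moment, N m; "opening": finger opening in m.
Only numpy, scipy, OpenCV 4.12 (cv2) and the standard library are available. Lean on these libraries where they do the work, as an engineer would, in place of code of your own. Each camera call takes 0.05 s, during which the arm holds its last target. There are 200 camera calls.

## Working session

There is one attempt and no reset: what is moved stays moved. The work goes in short steps, each a Python script; the robot and the scene stay as the last script left them, time stands still between calls to the robot, and variables do not carry over. Pictures are saved under pics/ and viewed, about 8 in all and at most 12, crops included, and the job is handed in when it is done.

```bash
mkdir -p pics
python3 - <<'E'
from rig import robot
import cv2
for n in ("scene","side"):
    im=robot.grab_frame(n); cv2.imwrite(f"pics/{n}0.png",im[:,:,::-1]); print(n,robot.camera_info(n))
E
```

```text
scene {'fx': 618.5006854328332, 'fy': 618.5006854328332, 'cx': 325.90115932497054, 'cy': 244.0212084119563, 'rvec': array([ 2.0982315 ,  1.51773494, -0.501704  ]), 'tvec': array([-0.14129893, -0.28620409,  1.84859216])}
side {'fx': 528.645785570847, 'fy': 528.645785570847, 'cx': 318.7559956767667, 'cy': 240.69685537726335, 'rvec': array([ 1.0657013 , -2.4683611 ,  0.99597659]), 'tvec': array([0.31298424, 0.33911221, 1.0107139 ])}
```

View pics/scene0.png

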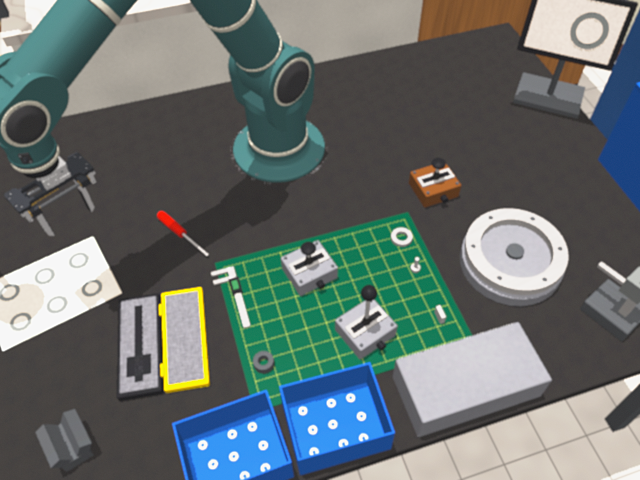

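View pics/side0.png

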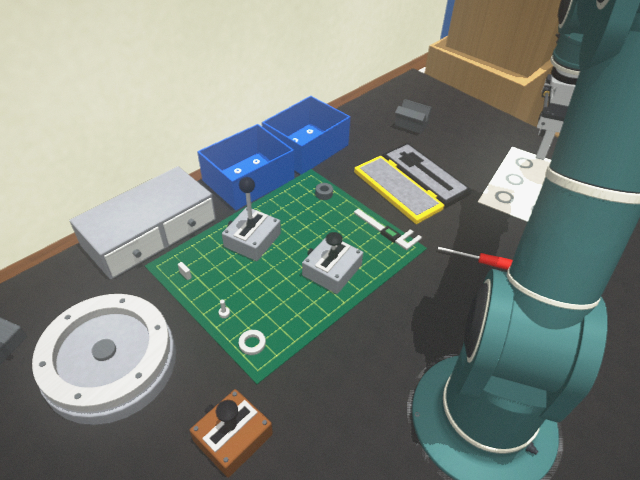

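The scene view has the tall knob at about (369,293), the short cap at (308,248) and the ring centre at about (515,247). The side view has the knob at (247,185). I'll triangulate these next and get the box yaw from the white slot plate.

```bash
cat > h.py <<'E'
from rig import robot
import numpy as np, cv2
def ray(n,uv,ci=None):
    c=ci or robot.camera_info(n); R=cv2.Rodrigues(c['rvec'])[0]
    uv=np.atleast_2d(uv).astype(float)
    d=np.c_[(uv[:,0]-c['cx'])/c['fx'],(uv[:,1]-c['cy'])/c['fy'],np.ones(len(uv))]@R
    return -R.T@c['tvec'],d/np.linalg.norm(d,axis=1)[:,None]
def plane(n,uv,z,ci=None):
    o,d=ray(n,uv,ci); return o+d*((z-o[2])/d[:,2])[:,None]
def tri(obs):
    A=0;b=0
    for n,uv in obs:
        o,d=ray(n,uv); P=np.eye(3)-np.outer(d[0],d[0]); A=A+P;b=b+P@o
    return np.linalg.solve(A,b)
E
python3 - <<'E'
from h import *
k={}
for n,g,box in (("scene",(369,293),(335,300,400,352)),("side",(247,185),(222,205,282,260))):
    im=cv2.imread(f"pics/{n}0.png"); hsv=cv2.cvtColor(im,cv2.COLOR_BGR2HSV)
    g0=np.array(g)-14; s=im[g0[1]:g0[1]+28,g0[0]:g0[0]+28].max(2)<75
    s=cv2.morphologyEx(s.astype(np.uint8),cv2.MORPH_OPEN,np.ones((7,7)))
    l,L,st,ce=cv2.connectedComponentsWithStats(s); i=1+np.argmax(st[1:,4]); k[n]=ce[i]+g0; print(n,k[n],st[i])
    x0,y0,x1,y1=box
    m=((hsv[...,2]>215)&(hsv[...,1]<40)).astype(np.uint8)[y0:y1,x0:x1]
    ys,xs=np.nonzero(m); P=plane(n,np.c_[xs+x0,ys+y0],0.052)[:,:2].astype(np.float32)
    print(len(P),cv2.minAreaRect(P), P.mean(0))
    c=cv2.resize(im[y0-50:y1+10,x0-20:x1+20],None,fx=5,fy=5,interpolation=cv2.INTER_CUBIC)
    cv2.imwrite(f"pics/c_{n}.png",cv2.resize(c,(380,400)))
cv2.imwrite("pics/c.png",np.hstack([cv2.imread(f"pics/c_{n}.png") for n in k]))
print("knob",tri(k.items()))
print("short",tri([("scene",(308,248)),("side",(334,239))]))
print("ring",plane("scene",(515,247),.069),plane("side",(104,349),.069))
E
```

```text
scene [368.47428571 292.64571429] [  7   7  14  14 175]
330 ((0.6529141664505005, 0.027299396693706512), (0.07537128031253815, 0.10233913362026215), 21.03468132019043) [0.6558814  0.02600673]Traceback (most recent call last):
  File "<stdin>", line 7, in <module>
    return _wrapfunc(a, 'argmax', axis=axis, out=out, **kwds)
    return bound(*args, **kwds)
ValueError: attempt to get argmax of an empty sequence
```

Run:
```python
from h import *
k={}
for n,g,box in (("scene",(369,293),(335,300,400,352)),("side",(247,185),(222,205,282,260))):
    im=cv2.imread(f"pics/{n}0.png"); hsv=cv2.cvtColor(im,cv2.COLOR_BGR2HSV)
    g0=np.array(g)-14; s=im[g0[1]:g0[1]+28,g0[0]:g0[0]+28].max(2)<(75 if n=="scene" else 65)
    s=cv2.morphologyEx(s.astype(np.uint8),cv2.MORPH_OPEN,np.ones((5,5)))
    l,L,st,ce=cv2.connectedComponentsWithStats(s); 
    k[n]=g
    if l>1: i=1+np.argmax(st[1:,4]); k[n]=ce[i]+g0; print(n,k[n],st[i])
    x0,y0,x1,y1=box
    m=((hsv[...,2]>225)&(hsv[...,1]<40)).astype(np.uint8)[y0:y1,x0:x1]
    l,L,st,ce=cv2.connectedComponentsWithStats(m)
    for i in range(1,l):
        if st[i,4]<25: continue
        ys,xs=np.nonzero(L==i); P=plane(n,np.c_[xs+x0,ys+y0],0.052)[:,:2].astype(np.float32)
        print(len(P),cv2.minAreaRect(P), P.mean(0))
    c=im[y0-50:y1+10,x0-20:x1+20]
    cv2.imwrite(f"pics/c_{n}.png",cv2.resize(c,(380,400),interpolation=cv2.INTER_CUBIC)); print(c.shape)
cv2.imwrite("pics/c.png",np.hstack([cv2.imread(f"pics/c_{n}.png") for n in k]))
print("knob",tri(k.items()))
print("short",tri([("scene",(308,248)),("side",(334,239))]))
print("ring",plane("scene",(515,247),.069),plane("side",(104,349),.069))
```

```text
scene [368.47428571 292.64571429] [  7   7  14  14 175]
100 ((0.6470544338226318, 0.06428594142198563), (0.03488529846072197, 0.02908884920179844), 21.0346736907959) [0.6456035  0.06697369]
142 ((0.6648671627044678, 0.008696425706148148), (0.034409407526254654, 0.049788206815719604), 17.858455657958984) [0.66521364 0.00241508]
(112, 105, 3)
130 ((0.6666273474693298, 0.026246126741170883), (0.03263632208108902, 0.09639698266983032), 18.02996063232422) [0.66228676 0.02952787]
(115, 100, 3)
knob [0.66050783 0.02965958 0.18296376]
short [ 0.45592537 -0.04603758  0.1114615 ]
ring [[0.5868292  0.45385125 0.069     ]] [[0.57627361 0.45680208 0.069     ]]
```

View pics/c.png

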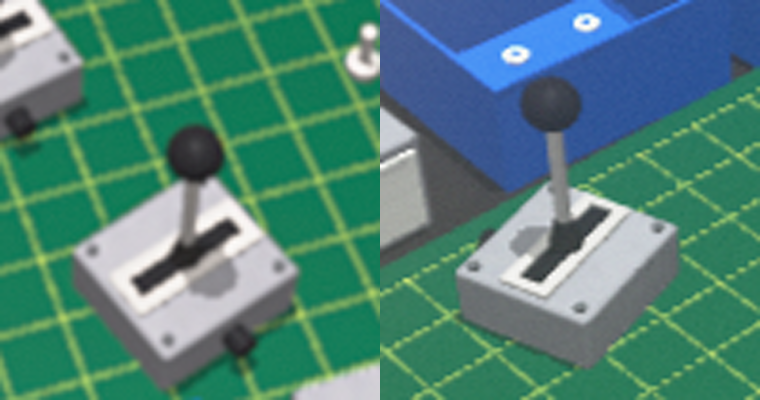

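The knob triangulates to (0.6605, 0.0297, 0.183), and that height matches the spec. The yaw is about 17–18°, with the slot's y axis at (-0.31, 0.95). The ring is at y≈+0.455, on the left, so the tilt is positive. The plan is to straddle the knob with the jaws along the slot, so I'll go above it first and check from near.

```bash
cat >> h.py <<'E'
K=np.array([.6605,.0297,.183]); a=np.radians(17.5)
Y=np.array([-np.sin(a),np.cos(a),0])
def Rot(s):
    y=s*Y; z=np.array([0,0,-1.]); return np.c_[np.cross(y,z),y,z]
E
python3 - <<'E'
from h import *
s=robot.get_state(); print(s['tool_rot'].round(2) if hasattr(s['tool_rot'],'round') else s['tool_rot'],s['time'],s['opening'])
p=np.array(s['ee_pos']); robot.move_linear(p+[0,0,.11],velocity=.2)
A=K+[0,0,.13]
qs=[(i,robot.ik(A,Rot(i))) for i in (1,-1)]; print(qs)
q0=np.array(robot.get_state()['qpos'])
i,q=min([x for x in qs if x[1] is not None],key=lambda x:abs(np.array(x[1])-q0).max())
print(i); robot.move_ptp(A,Rot(i)); print(robot.get_state()['time'],robot.get_state()['ee_pos'])
ci=robot.camera_info('wrist'); im=robot.grab_frame('wrist'); cv2.imwrite('pics/w1.png',im[:,:,::-1])
R=cv2.Rodrigues(ci['rvec'])[0]
for P in (K,K+.04*Y,K*[1,1,0]+[0,0,.052]): 
    c=R@P+ci['tvec']; print((c[:2]/c[2]*ci['fx']+[ci['cx'],ci['cy']]).round(1))
E
```

```text
[[ 0.9   0.44 -0.  ]
 [ 0.44 -0.9   0.  ]
 [-0.   -0.   -1.  ]] 0.1 0.09356983861204594
[(1, array([ 0.39793938,  0.5150751 , -0.73589148,  1.38450285,  0.3440576 ,
        1.37185992,  1.53603882])), (-1, array([ 0.25900106,  0.467252  , -0.5123553 ,  1.38976775,  0.22863856,
        1.34340457, -1.52415382]))]
-1
3.2917 [0.66057027 0.02864223 0.31296485]
[322.7 234. ]
[265.8 234. ]
[323. 205.]
```

View pics/w1.png

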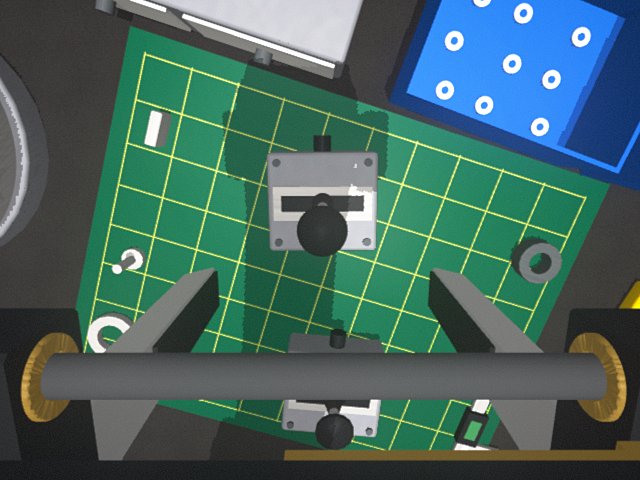

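The wrist view shows the knob at (322,231), against (323,234) predicted, and the slot level along the jaw axis, so pose and yaw are confirmed. Next I descend open around the knob, push along the arc to 0.42 rad, hold and look.

Run:
```python
from h import *
robot.move_linear(K,velocity=.1,threshold=15)
print(robot.get_state()['ee_pos'])
robot.gripper_to(.06); st=robot.get_state(); o=st['opening']; f0=np.array(st['force']); print(o,f0.round(1))
def at(t,g): return K+Y*(.125*np.sin(t)+g)-[0,0,.125*(1-np.cos(t))]
g=o/2-.018
for t in (0,.14,.28,.42):
    robot.move_linear(at(t,g),velocity=.05); s=robot.get_state()
    print(t,s['time'],np.array(s['ee_pos']).round(4),((np.array(s['force'])-f0)@Y).round(2),s['opening'])
robot.pause(2.2)
for n in('scene','side'): cv2.imwrite(f'pics/{n}1.png',robot.grab_frame(n)[:,:,::-1])
a=cv2.imread('pics/scene1.png')[200:400,280:480]; b=cv2.imread('pics/side1.png')[120:320,150:350]
cv2.imwrite('pics/t1.png',cv2.resize(np.hstack([a,b]),(800,400)))
```

```text
[0.66081431 0.02973616 0.18363698]
0.05988949339320353 [-0.6  0.4  0.2]
0 5.8833 [0.6568 0.0416 0.1831] -0.78 0.06031520393097153
0.14 6.3833 [0.6517 0.0578 0.1818] -1.94 0.05999760302156433
0.28 6.8833 [0.6465 0.0742 0.1781] -3.3 0.060020638701620214
0.42 7.3833 [0.6415 0.0898 0.1721] -4.64 0.06036040669502556
```

View pics/t1.png

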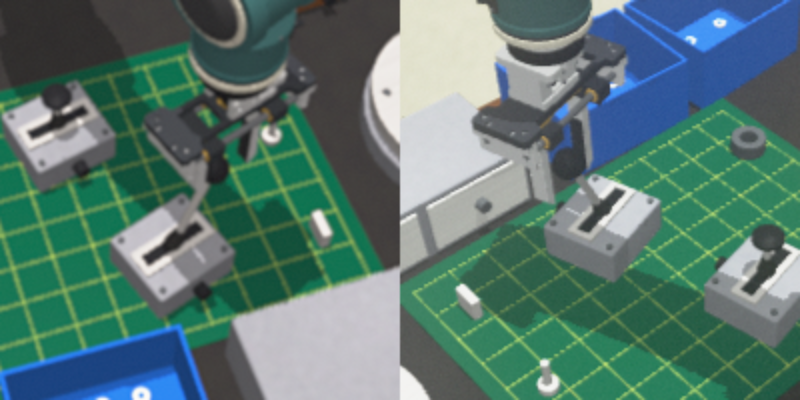

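Both views show the stick leaning towards the ring, with the short stick upright. The push force of 4.6 N matches the spring at about 0.42 rad, and the stick has been held for over 2 s. Now I return it slowly and release.

Run:
```python
from h import *
o=robot.get_state()['opening']; g=o/2-.018
def at(t,g): return K+Y*(.125*np.sin(t)+g)-[0,0,.125*(1-np.cos(t))]
for t in (.28,.14,0): robot.move_linear(at(t,g),velocity=.04)
robot.move_linear(K,velocity=.04); robot.gripper_to(.094)
s=robot.get_state(); print(np.array(s['force']).round(2),s['opening'])
robot.move_linear(K+[0,0,.13],velocity=.1); robot.pause(1)
ci=robot.camera_info('wrist'); a=robot.grab_frame('wrist'); b=robot.grab_frame('scene'); s=robot.get_state(); print(s['time'],np.array(s['force']).round(2))
cv2.imwrite('pics/end.png',np.hstack([cv2.resize(a,(400,300)),cv2.resize(b[200:350,260:460],(400,300))])[:,:,::-1])
```

```text
[ 0.39  0.42 -0.15] 0.09388872936454579
15.1333 [-0.64 -0.22 -0.74]
```

View pics/end.png

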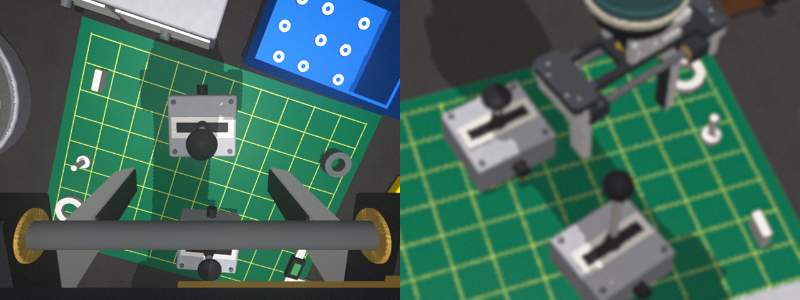

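The tall knob is back at its starting pixel, about (322,231) in full-size wrist pixels. Both sticks are upright and the gripper is clear of everything.

```bash
python3 -c "
from rig import robot
robot.sign_off()"
```

```text
the job is handed in; nothing more can be done
```

I tilted the tall stick about 0.42 rad towards the ring, which lies on the robot's left at y ≈ +0.455 m. I held it there for just over 2 s, followed it back to centre, let go and handed the job in at about 15 s of the 40 s allowed.

- **Method:** the open jaws stood either side of the knob along the slot and pushed it without gripping.
- **Tilt check:** the push force was 4.6 N, against about 4.7 N expected from the spring at 0.42 rad. Both fixed cameras showed the stick leaning towards the ring while it was held.
- **Final check:** the wrist picture showed the tall knob back where it started, and the short stick looked upright. The jaws were clear of everything, and the tool force was under 1 N.
- **Disagreements:** the two cameras' ring positions differed by about 1 cm in x, which doesn't matter because only its side counts. The wrist view put the knob within 3 pixels of the prediction. No checks failed.

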